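Switch off and unlatch a charged sprayer battery pack

TASK

The large battery pack in the two-bay charging dock is charged and wanted for the sprayer; with spirit about, its contacts must not be broken live, so first switch off the rocker of the large pack's own bay (press down the raised end nearest the robot, fully). Then pinch the large pack's two side catches together with the fingers, draw it straight up out of its bay, and finish still holding it by the pinched catches, upright and still, with its foot at least 5 cm above the top of the dock. The small pack stays seated and its bay stays switched on, and the beaker, bottle and measure are not disturbed.

Things in the scene. Friction and masses are not known exactly. Their poses are not given: they have to be found in the camera images.
- dock: Light grey two-bay charging dock, fixed on the bench, rockers towards the robot (turned up to 0.3 rad). Solid from x -125 to +75 mm, y -140 to +140 mm, top 64 mm above the bench. Origin on the bench midway between the bays; x points away from the rockers, z up. Bays centred at x 0, y +80 mm (left) and -80 mm (right): wells with their floor 8 mm above the bench. A rocker stands before each bay, pivot at x -98 mm.
- big_pack: Large dark grey battery pack, 0.5 to 0.8 kg, seated in either bay, aligned with the dock (1 mm of play). Its case, 124 (x) x 48 (y) mm, spans 58 to 116 mm above its foot; below it a plug 80 x 48 mm fills the well. Origin: centre of the foot, 8 mm above the bench when seated; x along its length (parallel to the dock's x), z up. Hooks lock it until both catches are pinched; it leaves the well after 56 mm of rise.
- big_pad_left (a point): Centre of the outer face of the large pack's left catch pad, at pack y +32 mm, 84 mm above its foot (92 mm above the bench when seated); it moves with the pad. The paler pads, 44 mm long (x) and 36 mm high, stand out in the middle of the long sides, 64 mm over both; fully pressed 50 mm, still 1 mm proud of the case.
- big_pad_right (a point): The same for the right catch pad, at pack y -32 mm.
- big_catch_left (a joint): How far the large pack's left catch is pressed in, m: 0 out (hooked under the lip of the well), 0.007 fully in; it unhooks at about 0.003 (0.004 if the pack sits off centre). A spring pushes it out, with 2 N at rest and 8 N fully in.
- big_catch_right (a joint): The same for the right catch.
- small_pack: The small dark grey pack with the same plug and catches, seated in the other bay; its case is only 84 mm long (x) x 48 mm wide and ends 106 mm above its foot. Origin at the centre of its foot, 8 mm above the bench. It stays where it is.
- switch_left (a joint): Rocker before the left bay (dock y = +80 mm), rad: 0 on (the end nearest the robot is raised), 0.36 off (that end pressed down level). Friction only: it turns under about 2.5 N at its end and stays where it is left.
- switch_right (a joint): The same for the right bay (dock y = -80 mm).
- switch_left_pad (a point): Point to press on the left rocker, a black V-shaped rocker 40 mm long (along the dock's x) and 26 mm wide: on the upper face of the half nearest the robot, 16 mm from the pivot, about 73 mm above the bench when on and 68 mm when off (the outer edge sinks 7 mm). Pressed level it stands 4 mm above the dock's top.
- switch_right_pad (a point): The same point on the right rocker.
- beaker: Glass beaker, 90 mm across, 120 mm high, standing on the bench on the robot's left. Origin under its centre. Leave it alone.
- spirit_bottle: White plastic bottle with a cap, 72 mm across, 190 mm high, standing on the bench on the robot's right, farther out. Origin under its centre. Leave it alone.
- measure: Clear plastic measuring cup, 60 mm across, 70 mm high, standing on the bench on the robot's right, nearer. Origin under its centre. Leave it alone.

How it is judged (in metres and radians):
On the way, in this order (a step that is already met when the one before it is completed fails the run):
1. the large pack's own bay is switched off, the other bay still on, while both packs are still seated (((y of small_pack in the frame of dock below 0 m and value of joint switch_left above 0.28 rad and value of joint switch_right below 0.12 rad) or (y of small_pack in the frame of dock above 0 m and value of joint switch_right above 0.28 rad and value of joint switch_left below 0.12 rad)) and distance of each of big_pack, small_pack from where it was at the start of the episode below 0.006 m), for 0.2 s.
2. the large pack, both catches pinched in by the fingers, is drawn out of its bay (value of joint each of big_catch_left, big_catch_right above 0.004 m and z of big_pack in the frame of dock above 0.07 m and contact force between the fingers and big_pack above 1 N), for 0.2 s.
At the end, for the whole second after the job is handed in: The fingers alone hold the large pack, both catches in over 4 mm, foot at least 48 mm above the dock, tilt under 0.2 rad, under 0.03 m/s; its bay's rocker is off (over 0.28 of 0.36 rad), the other on (under 0.12), the small pack within 6 mm of its start (((y of small_pack in the frame of dock below 0 m and value of joint switch_left above 0.28 rad and value of joint switch_right below 0.12 rad) or (y of small_pack in the frame of dock above 0 m and value of joint switch_right above 0.28 rad and value of joint switch_left below 0.12 rad)) and value of joint each of big_catch_left, big_catch_right above 0.004 m and z of big_pack in the frame of dock above 0.112 m and angle between big_pack's own z axis and vertical below 0.2 rad and linear speed of big_pack below 0.03 m/s and contact force between the fingers and big_pack above 1 N and contact force between big_pack and dock below 0.2 N and contact force between big_pack and small_pack below 0.2 N and contact force between big_pack and beaker below 0.2 N and contact force between big_pack and spirit_bottle below 0.2 N and contact force between big_pack and measure below 0.2 N and distance of small_pack from where it was at the start of the episode below 0.006 m); the arm keeps its last pose, push and grip.
It fails at once if the small pack is disturbed (moved over 10 mm) (distance of small_pack from where it was at the start of the episode above 0.01 m).
It fails at once if the small pack's bay is switched off ((y of small_pack in the frame of dock below 0 m and value of joint switch_right above 0.18 rad) or (y of small_pack in the frame of dock above 0 m and value of joint switch_left above 0.18 rad)).
It fails at once if the beaker, bottle or measure is pushed over 30 mm or knocked over (distance of any of beaker, spirit_bottle, measure from where it was at the start of the episode above 0.03 m or angle between any of beaker, spirit_bottle, measure's own z axis and vertical above 0.4 rad).
It also fails if it takes over 48 s, if anything falls off the work surface, if the arm or the gripper's body presses on something with over 40 N, if the wrist force passes 120 N, or if a joint passes its speed limit or range.

ROBOT

A 6-joint arm with a two-finger parallel gripper is mounted at the origin on the work surface. World frame = base frame: x ahead of the robot, y to its left, z up, the work surface at z = 0. Lengths are in m, angles in degrees, forces in N, time in s.
With the tool pointing down it reaches from about 0.4 to 0.825 m from the base axis. Payload 7 kg.
Tool frame: the origin (TCP) lies at the very end of the fingers, on their centre line; the grasp point (between the pads) lies 19 mm behind it; x points along the fingers, z is the direction in which the jaws open and shut, and the axes are right-handed (so a half turn about x gives the same grasp; the last joint's range is limited). The gripper opens to 88 mm and grips with 3 to 60 N. Pads are 19 mm wide; open, the fingers measure 130 mm over their backs; the gripper's body (78 mm by 193 mm) begins 47 mm behind the grasp point.
Start: joints at [-59.639, 20.546, 0.682, 0, -70.136, -16.507], TCP at [0.162, -0.655, 0.194] pointing down, gripper open.
Joint ranges: [-176.03, 176.03], [-82.01, 121.73], [-58.28, 71.71], [-173.87, 95.51], [-174.79, -0.11], [-173.66, 173.66]. Speed limits (degrees/s): [136.94, 136.94, 172.46, 180, 180, 180].

INTERFACE

Orientations are given as [roll, pitch, yaw] about the fixed x, y, z axes, in that order (R = Rz(yaw) Ry(pitch) Rx(roll)).
In Python, from plant import * gives the robot as it stands.
- The arm moves only by the tool arm_command, never from a script. Its argument "commands" is one flat list of numbers, 5 for each row, row after row: the shift along the tool's x, y, z in mm, then the turn about the tool's x in degrees, then the opening in per cent of the stroke, from 0 (shut) to 100 (fully open). A call has 1 to 5 rows; each row shifts and turns the pose as measured when the row begins, along the tool's axes as they then stand; what a row does not reach is not made up. A row lasts 1/8 s, in which the tool goes at most 62.5 mm and 10.7 degrees, less where a joint would pass 70% of its speed; a pose out of reach is approached as far as the arm can. A call is refused whole if a number of a shift passes 62.5 or a number of a turn 10.7, either way. A call with a gripper value outside its range is refused whole. The fingers move at their own pace and stop on an object; the grip force is fixed at half the most. Time passes only in rows, so rows that do not move let the fingers close. It gives the time, the measured TCP pose, the force and the opening at its end, in the units of the state.
- get_obs(): the state, without advancing time (a new reading comes with each control period).
- snapshot(name): name is "scene" or "top"; returns a dict with "frame" (420x560x3 uint8, blue, green, red), "fov_y" (degrees; the focal length in pixels is half the picture's height over the tangent of half this angle, whatever the lens; pixels are square), "cx", "cy" (the principal point, pixels), "dist" ([k1, k2, p1, p2, k3] as OpenCV has them; the pictures are not rectified), "world_to_cam" (4x4, takes a point from world to camera coordinates). Camera axes: x right, y up, looking along -z (the intrinsics and any distortion apply to the point x, -y, -z); pixel columns grow to the right and rows downward; lengths in m; the calibration is good to about 2 mm. A picture is of the moment at which its call begins. There is no depth.
- close_job(): hands the job in, once; it reports no verdict.
The state is a dict: "clock": time; "joint_pos": joint angles; "qvel": joint speeds; "tau": joint torques, N m; "tool_pos": TCP position; "orientation": TCP orientation; "force": force on the tool from outside, world axes, zero at the start; "moment": the same for the moment, N m; "opening": finger opening in m.
Only numpy, scipy, OpenCV 4.12 (cv2) and the standard library are available. Lean on these libraries where they do the work, as an engineer would, in place of code of your own. Each camera call takes 0.05 s, during which the arm holds its last target. There are 200 camera calls.

## Working session

There is one attempt and no reset: what is moved stays moved. The work goes in short steps, Python scripts to look and compute and a tool call to move; the robot and the scene stay as the last step left them, time stands still between calls to the robot, and variables do not carry over. Pictures are saved under pics/ and viewed, about 8 in all and at most 12, crops included, and the job is handed in when it is done.

Besides the shell and the picture viewer there is one more tool, called after ">>>" as name(argument=value, ...), one argument or row to a line, values as JSON. arm_command: Moves the arm, as the interface text tells. Its arguments: {"type":"object","properties":{"commands":{"type":"array"}},"required":["commands"]}

```bash
mkdir -p pics
python3 - <<'E'
from plant import *
import cv2,pickle
o=get_obs();print({k:o[k] for k in('clock','tool_pos','orientation','opening','force')})
for n in('scene','top'):
    s=snapshot(n);pickle.dump(s,open(n+'.pkl','wb'));cv2.imwrite(f'pics/{n}0.png',s['frame']);print(n,s['fov_y'],s['cx'],s['cy'],s['dist'],s['world_to_cam'])
E
```

```text
{'clock': 0.0, 'tool_pos': array([ 0.16145676, -0.65485988,  0.19284782]), 'orientation': array([  5.00136792,  89.90758431, 108.84731368]), 'opening': 0.08747018053517504, 'force': array([-0.51943808,  0.08300617, -0.21058837])}
scene 42.18517497147279 283.91176461608575 201.35601558175566 [-0.14438786  0.          0.          0.          0.        ] [[-4.39810275e-01  8.98089208e-01 -1.64202212e-03  2.37712490e-01]
 [-6.70172819e-01 -3.26977333e-01  6.66298894e-01  2.79189571e-01]
 [ 5.97858942e-01  2.94145538e-01  7.45682967e-01 -1.78810239e+00]
 [ 0.00000000e+00  0.00000000e+00  0.00000000e+00  1.00000000e+00]]
top 46.09630984956971 274.3755896574988 216.60478296033128 [0.00028484 0.         0.         0.         0.        ] [[ 0.00552329 -0.99994076 -0.00937891  0.01904869]
 [ 0.99292621  0.00437164  0.11865259 -0.54760802]
 [-0.11860456 -0.00996792  0.99289153 -1.27451864]
 [ 0.          0.          0.          1.        ]]
```

View pics/top0.png

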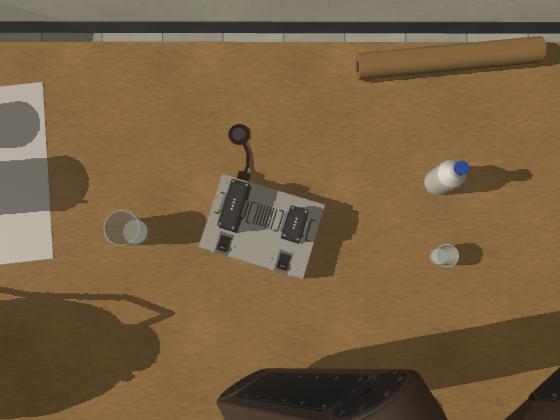

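View pics/scene0.png

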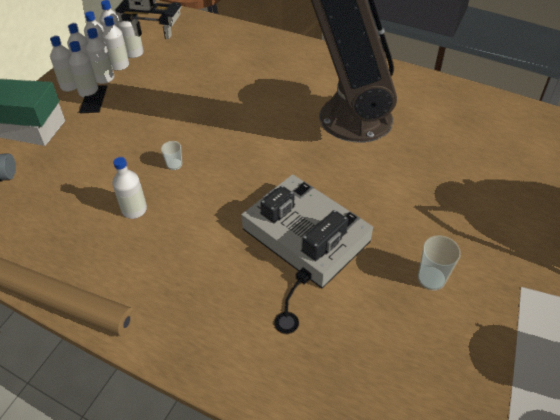

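The large pack is in the left bay (top view, about (233,205)), with its rocker at (224,243). The small pack is in the right bay at (295,225), rocker at (284,261). The dock's top corners are near (222,176), (324,205), (302,278) and (200,247).

```bash
cat > h.py <<'E'
import numpy as np,cv2,pickle
def K(s):
    f=s['frame'].shape[0]/2/np.tan(np.radians(s['fov_y']/2));return np.array([[f,0,s['cx']],[0,f,s['cy']],[0,0,1]])
def ray(s,px,z):
    p=cv2.undistortPoints(np.array(px,float).reshape(-1,1,2),K(s),np.array(s['dist']))[:,0]
    W=s['world_to_cam'];R,t=W[:3,:3],W[:3,3];c=-R.T@t
    d=np.c_[p[:,0],-p[:,1],-np.ones(len(p))]@R
    return c+d*((z-c[2])/d[:,2])[:,None]
def proj(s,P):
    W=s['world_to_cam'];q=np.atleast_2d(P)@W[:3,:3].T+W[:3,3];q=q*[1,-1,-1]
    return cv2.projectPoints(q,np.zeros(3),np.zeros(3),K(s),np.array(s['dist']))[0][:,0]
E
python3 - <<'E'
from h import *
s=pickle.load(open('top.pkl','rb'));f=s['frame']
hsv=cv2.cvtColor(f,cv2.COLOR_BGR2HSV)
m=((hsv[...,1]<60)&(hsv[...,2]>90)).astype(np.uint8)
m[:160]=0;m[290:]=0;m[:,:190]=0;m[:,340:]=0
m=cv2.morphologyEx(m,cv2.MORPH_OPEN,np.ones((3,3)))
c=max(cv2.findContours(m,0,2)[0],key=cv2.contourArea)
h=cv2.convexHull(c);a=cv2.approxPolyDP(h,6,True)[:,0];print(a)
P=ray(s,h[:,0]+0.,.064)[:,:2]
r=cv2.minAreaRect(P.astype(np.float32)*1000);print(r)
B=cv2.boxPoints(r);print(B)
g=cv2.resize(f[165:290,190:340],None,fx=5.3,fy=4.8*5.3/4.8 if 0 else 4.6,interpolation=2)
g=cv2.resize(f[168:288,190:340],None,fx=5,fy=5,interpolation=2);cv2.imwrite('pics/c1.png',g)
E
```

```text
[[222 175]
 [324 204]
 [302 277]
 [199 246]]
((520.7498779296875, 54.33299255371094), (279.702392578125, 200.7606658935547), 73.31275939941406)
[[ 384.43903   -50.804634]
 [ 576.74493  -108.45251 ]
 [ 657.0607    159.47061 ]
 [ 464.75482   217.1185  ]]
```

View pics/c1.png

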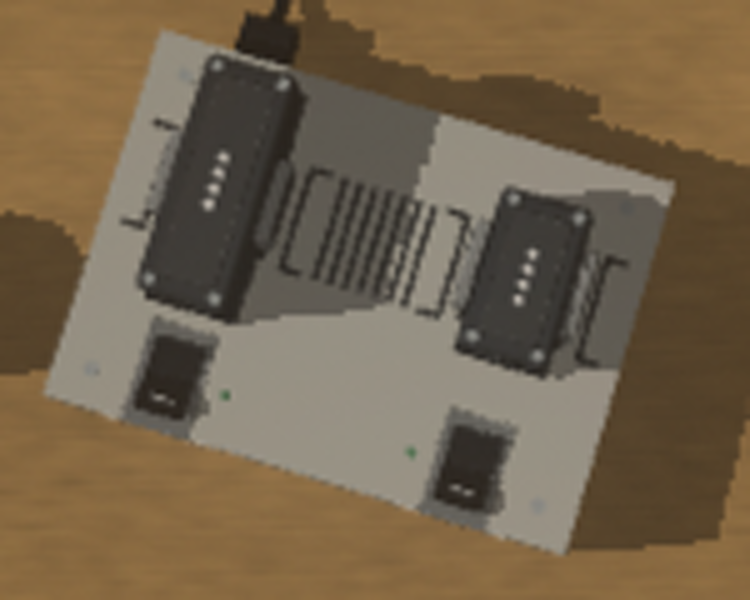

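```bash
cat >> h.py <<'E'
from scipy.spatial.transform import Rotation as Ro
TH=-16.69;ux=np.array([np.cos(np.radians(TH)),np.sin(np.radians(TH))]);uy=np.array([-ux[1],ux[0]])
O=np.array([.5207,.0543])+.025*ux
def D(x,y,z): return np.r_[O+x*ux+y*uy,z]
def rel(o,T):
    R=Ro.from_euler('xyz',o['orientation'],degrees=True).as_matrix()
    za=np.degrees(np.arctan2(R[1,2],R[0,2])); e=(TH+90-za+90)%180-90
    print('t',o['clock'],'pos',np.round(o['tool_pos'],4),'F',np.round(o['force'],1),'open',o['opening'],'\nR\n',np.round(R,3),'\nj',np.round(o['joint_pos'],1),'tool delta mm',np.round(1000*R.T@(T-o['tool_pos']),1),'turn x (down: world yaw err)',round(float(e),2),'-> about tool x',round(float(-e),2))
E
python3 - <<'E'
from h import *
from plant import *
s=pickle.load(open('top.pkl','rb'))
print('pack top', ray(s,[[233.0+.2,205.4]],.124), D(0,.08,.124)); print('small', ray(s,[[295,224.4]],.114),D(0,-.08,.114))
print('rocker',ray(s,[[224.2,243.6]],.069),D(-.098,.08,.069))
print('pack LED top px',proj(s,D(0,.08,.124)))
print('bottle,measure,beaker',ray(s,[[461,168]],.19),ray(s,[[446,255]],.07),ray(s,[[122,228]],.12))
rel(get_obs(),D(-.114,.08,.12))
E
```

```text
pack top [[0.56403296 0.12274429 0.124     ]] [0.56762228 0.12374998 0.124     ]
small [[ 0.51857422 -0.03024248  0.114     ]] [ 0.52167135 -0.02950964  0.114     ]
rocker [[0.4730034  0.14947672 0.069     ]] [0.47375077 0.15189492 0.069     ]
pack LED top px [[232.81586333 203.96030707]]
bottle,measure,beaker [[ 0.64550951 -0.41712468  0.19      ]] [[ 0.4467428  -0.41513875  0.07      ]] [[0.50706685 0.39721003 0.12      ]]
t 0.1 pos [ 0.1615 -0.6549  0.1929] F [ 0.5 -0.1 -0.4] open 0.08784178876592287 
R
 [[-0.001 -0.971 -0.239]
 [ 0.001 -0.239  0.971]
 [-1.     0.     0.001]] 
j [-59.6  20.6   0.6  -0.  -70.1 -16.5] tool delta mm [  73.9 -482.5  716.6] turn x (down: world yaw err) -30.54 -> about tool x 30.54
```

>>> arm_command(
  commands=[-50, 0, 0, 10.2, 0, -10, -50, 30, 10.2, 0, 0, -45, 40, 10.2, 0, 0, 0, 60, 0, 0, 0, 0, 60, 0, 0],
)

```text
clock: 0.72
tool_pos: [0.296, -0.4715, 0.2502]
orientation: [45.6, 89.5, 117.7]
force: [1.8, 1.2, 0.8]
opening: 0.0433
```

```bash
sed -i 's/+.025\*ux$/+.025*ux+[-.0015,-.001]/' h.py
python3 - <<'E'
from h import *
from plant import *
rel(get_obs(),D(-.114,.08,.25))
E
```

```text
t 0.725 pos [ 0.296  -0.4715  0.2502] F [1.8 1.2 0.8] open 0.04326608580699081 
R
 [[-0.004 -0.952  0.307]
 [ 0.008  0.307  0.952]
 [-1.     0.007  0.006]] 
j [-37.9   7.9  -8.8  -0.2 -73.8 -69.9] tool delta mm [  4.6  39.3 646.1] turn x (down: world yaw err) 1.19 -> about tool x -1.19
```

>>> arm_command(
  commands=[0, 0, 62, 0, 0, 0, 0, 62, 0, 0, 0, 0, 62, 0, 0, 0, 0, 62, 0, 0, 0, 0, 62, 0, 0],
)

```text
clock: 1.35
tool_pos: [0.3897, -0.1734, 0.2513]
orientation: [43.2, 89.4, 115.3]
force: [1.5, -0.8, 0.9]
opening: 0.0006
```

>>> arm_command(
  commands=[0, 0, 62, 0, 0, 0, 10, 62, 0, 0, 0, 10, 62, 0, 0, 0, 10, 60, 0, 0, 0, 5, 30, 0, 0],
)

```text
clock: 1.98
tool_pos: [0.4396, 0.1047, 0.2538]
orientation: [33.8, 89.4, 106.1]
force: [0.2, 0.1, -0.4]
opening: 0.0004
```

Run:
```python
from h import *
from plant import *
rel(get_obs(),D(-.114,.08,.12))
```

```text
t 1.975 pos [0.4396 0.1047 0.2538] F [ 0.2  0.1 -0.4] open 0.00039727660688341116 
R
 [[-0.003 -0.952  0.305]
 [ 0.01   0.305  0.952]
 [-1.     0.006  0.009]] 
j [  37.9   -3.3  -19.9   -0.6  -73.1 -145.5] tool delta mm [134.3  -1.8  52.4] turn x (down: world yaw err) 1.09 -> about tool x -1.09
```

>>> arm_command(
  commands=[40, 0, 25, -1, 0, 50, 0, 20, 0, 0, 40, -2, 7, 0, 0, 0, 0, 0, 0, 0],
)

```text
clock: 2.48
tool_pos: [0.4568, 0.1599, 0.1213]
orientation: [27.7, 89.4, 101.2]
force: [0.5, 0.2, 1.5]
opening: 0.0007
```

Run:
```python
from h import *
from plant import *
rel(get_obs(),D(-.114,.08,.076))
s=snapshot('top');g=cv2.resize(s['frame'][168:288,190:340],None,fx=4,fy=4,interpolation=2)
s2=snapshot('scene');k=cv2.resize(s2['frame'][150:290,230:390],None,fx=4,fy=4,interpolation=2)[:480,:600]
cv2.imwrite('pics/c2.png',k)
print(proj(s2,D(-.114,.08,.073)))
```

```text
t 2.475 pos [0.4568 0.1599 0.1213] F [0.5 0.2 1.5] open 0.000679253935760477 
R
 [[-0.002 -0.959  0.284]
 [ 0.011  0.283  0.959]
 [-1.     0.005  0.01 ]] 
j [  42.1    6.   -28.5   -0.7  -55.1 -148.2] tool delta mm [45.3 -1.6 -4.6] turn x (down: world yaw err) -0.22 -> about tool x 0.22
[[351.59162776 212.57898526]]
```

View pics/c2.png

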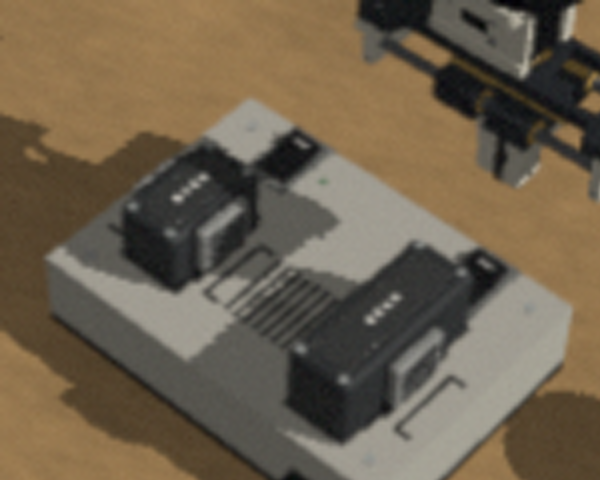

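The closed fingertips at crop (520,182) hang above the left rocker at (488,265). The predicted press point (486,250) lies on its near half, so I'm descending.

>>> arm_command(
  commands=[25, -2, -5, 0, 0, 15, 0, 0, 0, 0, 5, 0, 0, 0, 0, 4, 0, 0, 0, 0, 4, 0, 0, 0, 0],
)

```text
clock: 3.2
tool_pos: [0.4643, 0.1584, 0.078]
orientation: [-16.3, 88.5, 57.2]
force: [-0.0, -0.2, 0.2]
opening: 0.0003
```

Run:
```python
from h import *
from plant import *
rel(get_obs(),D(-.114,.08,.068))
```

```text
t 3.2 pos [0.4643 0.1584 0.078 ] F [-0.  -0.2  0.2] open 0.00029018305145143714 
R
 [[ 0.014 -0.959  0.283]
 [ 0.021  0.284  0.959]
 [-1.    -0.007  0.025]] 
j [  41.5    8.9  -31.9   -0.5  -47.8 -147.6] tool delta mm [ 9.8  6.4 -5.1] turn x (down: world yaw err) -0.22 -> about tool x 0.22
```

>>> arm_command(
  commands=[0, 6, -5, 0, 0, 4, 0, 0, 0, 0, 4, 0, 0, 0, 0],
)

```text
clock: 3.58
tool_pos: [0.457, 0.1556, 0.07]
orientation: [-17.2, 88.5, 56.3]
force: [-0.4, -0.2, 0.0]
opening: 0.0005
```

Run:
```python
from h import *
from plant import *
rel(get_obs(),D(-.114,.08,.067))
```

```text
t 3.575 pos [0.457  0.1556 0.07  ] F [-0.4 -0.2  0. ] open 0.0005143446571893434 
R
 [[ 0.015 -0.959  0.283]
 [ 0.022  0.283  0.959]
 [-1.    -0.008  0.026]] 
j [  41.9    8.7  -33.5   -0.5  -46.3 -148. ] tool delta mm [ 3.   0.1 -0.2] turn x (down: world yaw err) -0.24 -> about tool x 0.24
```

>>> arm_command(
  commands=[3, 0, 0, 0, 0, 2, 0, 0, 0, 0],
)

```text
clock: 3.82
tool_pos: [0.457, 0.1557, 0.0645]
orientation: [-17.0, 88.5, 56.6]
force: [0.6, 0.3, -0.9]
opening: 0.0002
```

>>> arm_command(
  commands=[2, 0, 0, 0, 0, 2, 0, 0, 0, 0],
)

```text
clock: 4.08
tool_pos: [0.4572, 0.1558, 0.0601]
orientation: [-16.9, 88.5, 56.6]
force: [-0.0, 0.5, -0.1]
opening: 0.0005
```

Run:
```python
from h import *
from plant import *
o=get_obs();print(o['force'],o['tool_pos'])
s=snapshot('top');a=cv2.resize(s['frame'][190:290,180:280],None,fx=4,fy=4,interpolation=2)
s2=snapshot('scene');k=cv2.resize(s2['frame'][170:270,290:390],None,fx=4,fy=4,interpolation=2)
cv2.imwrite('pics/c3.png',np.hstack([a,k]))
print(proj(s2,o['tool_pos']),proj(s2,D(-.114,.08,.073)))
```

```text
[-0.01372603  0.48869504 -0.12027742] [0.45715095 0.15578711 0.06009601]
[[351.21570579 215.87883324]] [[351.59162776 212.57898526]]
```

View pics/c3.png

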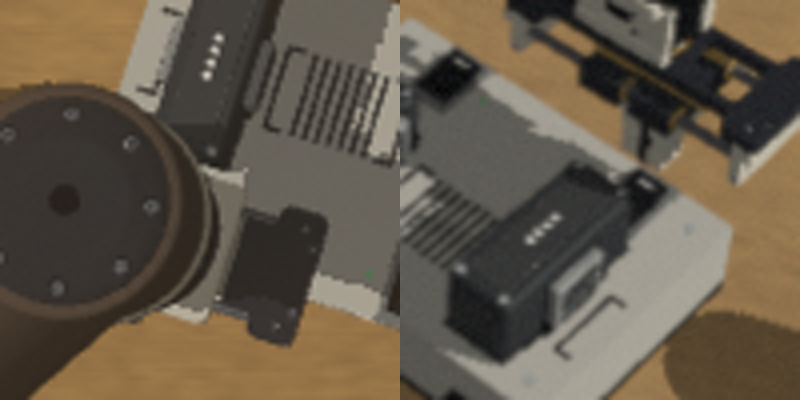

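The right view shows the fingertip at about (655,165), still clear of the rocker at (645,190). There is no force although the reported z is 60 mm. I'll compare the projected TCP with the picture.

Run:
```python
from h import *
from plant import *
o=get_obs();s=snapshot('scene')
R=Ro.from_euler('xyz',o['orientation'],degrees=True).as_matrix()
print('earlier pred',proj(s,[.4568,.1599,.1213]),'seen ~360,195.5')
print('moving down 61mm shifts px', proj(s,[.457,.1558,.0601])-proj(s,[.4568,.1599,.1213]))
p=o['tool_pos'];print('up10mm shift',proj(s,p+[0,0,.01])-proj(s,p),'x',proj(s,p+[.01,0,0])-proj(s,p),'y',proj(s,p+[0,.01,0])-proj(s,p))
g=cv2.resize(s['frame'][175:235,320:400],None,fx=9,fy=9,interpolation=cv2.INTER_NEAREST)
c=lambda P,col:[cv2.circle(g,tuple(int(v) for v in (q-[320,175]+.5)*9),4,col,-1) for q in proj(s,P)]
c([p],(0,0,255))
c([p+R[:,1]*.0095+R[:,2]*.01,p-R[:,1]*.0095+R[:,2]*.01],(0,255,0))
c([D(-.118,.067,.064),D(-.118,.093,.064),D(-.078,.093,.064),D(-.078,.067,.064)],(255,0,0))
cv2.imwrite('pics/c4.png',g)
```

```text
earlier pred [[354.96137591 200.72796493]] seen ~360,195.5
moving down 61mm shifts px [[-3.71996232 15.11201382]]
up10mm shift [[ 0.34841692 -2.47791739]] x [[-1.39733104  2.62840272]] y [[3.55266753 1.27536917]]
```

View pics/c4.png

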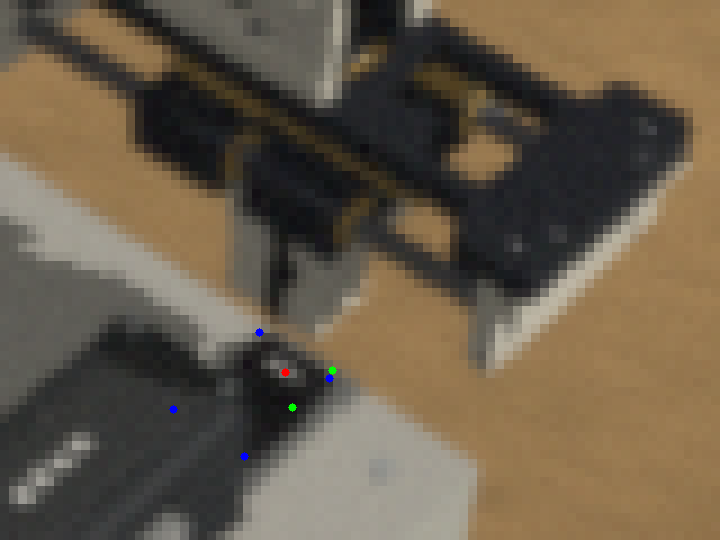

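Run:
```python
from h import *
from plant import *
o=get_obs();p=o['tool_pos']
R=Ro.from_euler('xyz',o['orientation'],degrees=True).as_matrix()
out=[]
for n in('scene','top'):
    s=snapshot(n)
    print(n,'cam',-s['world_to_cam'][:3,:3].T@s['world_to_cam'][:3,3])
    x0,y0=(310,140) if n=='scene' else (180,200)
    g=cv2.resize(s['frame'][y0:y0+100,x0:x0+100],None,fx=4,fy=4,interpolation=cv2.INTER_CUBIC)
    for h,col in((.066,(0,255,0)),(.1,(0,0,255))):
        C=[p-R[:,0]*h+R[:,2]*a*.0965+R[:,1]*b*.039 for a,b in((1,1),(1,-1),(-1,-1),(-1,1))]
        cv2.polylines(g,[((proj(s,C)-[x0,y0]+.5)*4).astype(np.int32).reshape(-1,1,2)],True,col,1)
    F=[p+R[:,1]*.0095*b+R[:,2]*.021*a for a,b in((1,1),(1,-1),(-1,-1),(-1,1))]
    cv2.polylines(g,[((proj(s,F)-[x0,y0]+.5)*4).astype(np.int32).reshape(-1,1,2)],True,(255,0,255),1)
    out.append(g)
cv2.imwrite('pics/c5.png',np.hstack(out))
```

```text
scene cam [1.36068666 0.40376398 1.14772412]
top cam [0.39246542 0.00873721 1.33061253]
```

View pics/c5.png

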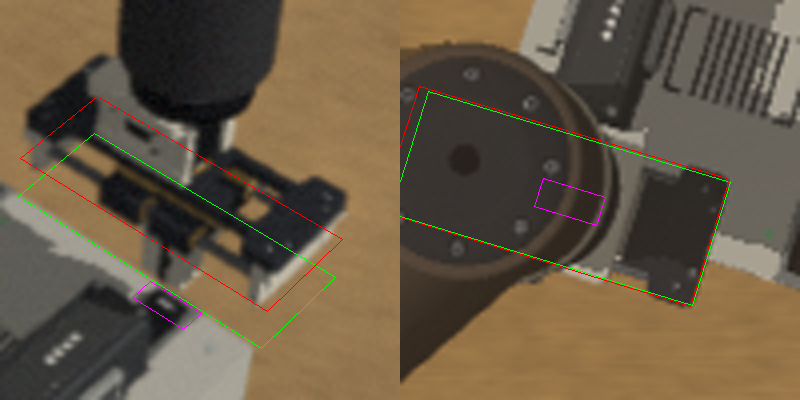

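The top view confirms the tool's x and y against the reported pose. The scene view shows the whole gripper about 30 mm higher than reported. I'll keep descending in small guarded steps and watch the force.

>>> arm_command(
  commands=[4, 0, 0, 0, 0, 4, 0, 0, 0, 0],
)

```text
clock: 4.58
tool_pos: [0.4575, 0.1562, 0.0522]
orientation: [-17.6, 88.4, 56.0]
force: [1.4, 0.2, 0.3]
opening: 0.0004
```

>>> arm_command(
  commands=[2, 0, 0, 0, 0, 2, 0, 0, 0, 0],
)

```text
clock: 4.82
tool_pos: [0.4574, 0.1561, 0.0476]
orientation: [-17.2, 88.5, 56.3]
force: [-0.2, -0.0, 0.0]
opening: 0.0002
```

>>> arm_command(
  commands=[2, 0, 0, 0, 0, 2, 0, 0, 0, 0],
)

```text
clock: 5.08
tool_pos: [0.4575, 0.1563, 0.0434]
orientation: [-17.3, 88.5, 56.3]
force: [0.2, 0.4, -0.4]
opening: 0.0002
```

>>> arm_command(
  commands=[2, 0, 0, 0, 0, 2, 0, 0, 0, 0],
)

```text
clock: 5.32
tool_pos: [0.4574, 0.1563, 0.0393]
orientation: [-16.9, 88.5, 56.7]
force: [-2.3, 0.0, 2.8]
opening: 0.0005
```

Run:
```python
from h import *
from plant import *
s=snapshot('scene');o=get_obs();p=o['tool_pos'];print(p,o['force'],o['joint_pos'])
g=cv2.resize(s['frame'][175:235,320:400],None,fx=9,fy=9,interpolation=cv2.INTER_NEAREST)
cv2.imwrite('pics/c6.png',g);print((proj(s,p+[0,0,.028])-[320,175]+.5)*9)
```

```text
[0.45731789 0.15630411 0.03899602] [-2.43947147  1.77979248  2.83158466] [  41.89128766   11.32538244  -35.42109675   -0.58265851  -41.8034265
 -147.91380469]
[[289.05034847 358.03275588]]
```

View pics/c6.png

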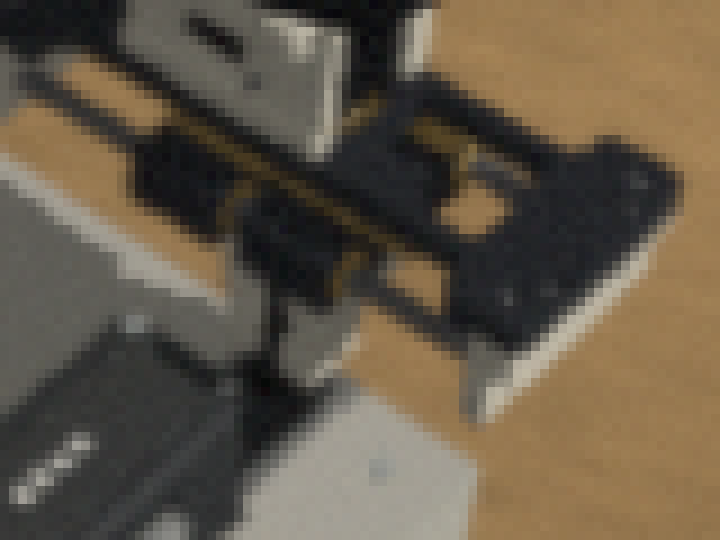

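Fingertips now touch the rocker at crop (310,380), with Fz about 2.8 N, which fits the 2.5 N turning force. So the reported z reads about 33 mm low. I'm pressing on to the stop.

>>> arm_command(
  commands=[2, 0, 0, 0, 0, 2, 0, 0, 0, 0],
)

```text
clock: 5.62
tool_pos: [0.4573, 0.1564, 0.0351]
orientation: [-16.7, 88.5, 56.9]
force: [-6.8, -2.0, 20.9]
opening: 0.0004
```

>>> arm_command(
  commands=[2, 0, 0, 0, 0],
)

```text
clock: 5.75
tool_pos: [0.4575, 0.1564, 0.0348]
orientation: [-18.1, 88.5, 55.5]
force: [-17.2, -2.3, 43.3]
opening: 0.0003
```

>>> arm_command(
  commands=[2, 0, 0, 0, 0],
)

```text
clock: 5.88
tool_pos: [0.4574, 0.1564, 0.0349]
orientation: [-19.2, 88.5, 54.5]
force: [-15.7, -1.3, 36.0]
opening: 0.0008
```

>>> arm_command(
  commands=[-10, 0, 0, 0, 0, -40, 0, 0, 0, 100, -45, 0, 0, 0, 100, 0, 0, 0, 0, 100],
)

```text
clock: 6.38
tool_pos: [0.4569, 0.1545, 0.1331]
orientation: [-21.8, 88.4, 51.9]
force: [0.3, -0.8, -0.2]
opening: 0.025
```

Run:
```python
from h import *
from plant import *
o=get_obs();rel(o,D(0,.08,.125));p=o['tool_pos']
out=[]
R=Ro.from_euler('xyz',o['orientation'],degrees=True).as_matrix()
for n,(x0,y0) in(('scene',(310,140)),('top',(180,170))):
    s=snapshot(n)
    g=cv2.resize(s['frame'][y0:y0+100,x0:x0+100],None,fx=4,fy=4,interpolation=cv2.INTER_CUBIC)
    q=p+[0,0,.033]
    for P in([q+R[:,2]*a*.044+R[:,1]*b*.0095 for a,b in((1,1),(1,-1),(-1,-1),(-1,1))],[D(-.114+a*.002,.08+b*.002,.068) for a,b in((1,1),(1,-1),(-1,-1),(-1,1))]):
        cv2.polylines(g,[((proj(s,P)-[x0,y0]+.5)*4).astype(np.int32).reshape(-1,1,2)],True,(0,0,255),1)
    out.append(g)
cv2.imwrite('pics/c7.png',np.hstack(out))
```

```text
t 6.375 pos [0.4569 0.1545 0.1331] F [ 0.3 -0.8 -0.2] open 0.02496952099660111 
R
 [[ 0.017 -0.96   0.281]
 [ 0.022  0.281  0.959]
 [-1.    -0.01   0.026]] 
j [  41.9    4.3  -28.9   -0.3  -55.2 -148. ] tool delta mm [   9.3 -113.7   -0. ] turn x (down: world yaw err) -0.39 -> about tool x 0.39
```

View pics/c7.png

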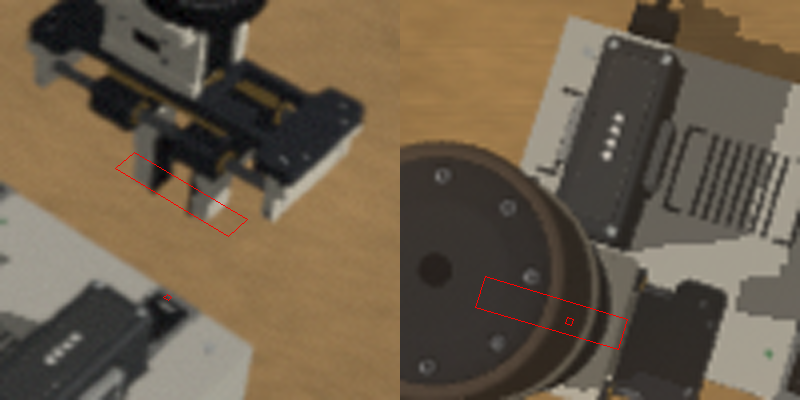

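The rocker's white mark has dropped by about 1 px (scene crop (170,308)), so it looks pressed. The two fingertips at (150,193) and (203,217) fit the TCP with z corrected by about 30 mm. Next I move over the pack with the gripper open.

>>> arm_command(
  commands=[0, -40, 0, 0, 100, 0, -40, 0, 0, 100, 0, -25, 0, 0, 100, 0, 0, 0, 0, 100, 0, 0, 0, 0, 100],
)

```text
clock: 7.1
tool_pos: [0.5548, 0.1212, 0.1226]
orientation: [7.7, 89.2, 81.4]
force: [0.2, -0.4, -0.1]
opening: 0.0827
```

Run:
```python
from h import *
from plant import *
o=get_obs();rel(o,D(0,.08,.1));p=o['tool_pos']
out=[]
R=Ro.from_euler('xyz',o['orientation'],degrees=True).as_matrix()
for n,(x0,y0) in(('scene',(270,150)),('top',(180,170))):
    s=snapshot(n)
    g=cv2.resize(s['frame'][y0:y0+100,x0:x0+100],None,fx=4,fy=4,interpolation=cv2.INTER_CUBIC)
    q=p+[0,0,.033]
    for P in([q+R[:,2]*a*.044+R[:,1]*b*.0095 for a,b in((1,1),(1,-1),(-1,-1),(-1,1))],[D(a*.062,.08+b*.024,.124) for a,b in((1,1),(1,-1),(-1,-1),(-1,1))]):
        cv2.polylines(g,[((proj(s,P)-[x0,y0]+.5)*4).astype(np.int32).reshape(-1,1,2)],True,(0,0,255),1)
    out.append(g)
cv2.imwrite('pics/c8.png',np.hstack(out))
```

```text
t 7.1 pos [0.5548 0.1212 0.1226] F [ 0.2 -0.4 -0.1] open 0.08273336202967528 
R
 [[ 0.002 -0.96   0.281]
 [ 0.014  0.281  0.959]
 [-1.     0.002  0.014]] 
j [  31.6   13.6  -18.7   -0.7  -57.1 -137.5] tool delta mm [ 22.6 -10.5   4.3] turn x (down: world yaw err) -0.34 -> about tool x 0.34
```

View pics/c8.png

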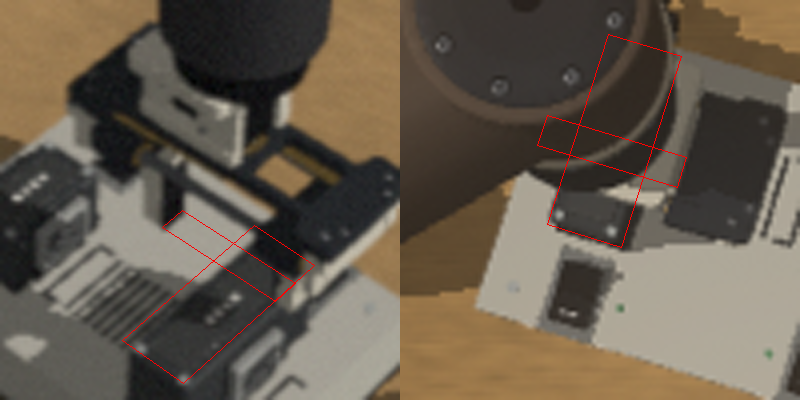

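>>> arm_command(
  commands=[0, -11, 4, 0.3, 100, 15, 0, 0, 0, 100, 10, 0, 0, 0, 100, 0, 0, 0, 0, 100],
)

```text
clock: 7.7
tool_pos: [0.5661, 0.1235, 0.0965]
orientation: [5.3, 89.1, 78.7]
force: [0.6, -0.3, 1.1]
opening: 0.0876
```

Run:
```python
from h import *
from plant import *
rel(get_obs(),D(0,.08,.042))
```

```text
t 7.7 pos [0.5661 0.1235 0.0965] F [ 0.6 -0.3  1.1] open 0.0876027212860284 
R
 [[ 0.003 -0.959  0.285]
 [ 0.015  0.285  0.958]
 [-1.     0.001  0.015]] 
j [  31.2   16.1  -19.1   -0.8  -54.2 -137.2] tool delta mm [54.4 -0.3 -1.5] turn x (down: world yaw err) -0.15 -> about tool x 0.15
```

>>> arm_command(
  commands=[12, 0, -1, 0, 100, 10, 0, 0, 0, 100, 8, 0, 0, 0, 100],
)

```text
clock: 8.07
tool_pos: [0.5661, 0.1231, 0.065]
orientation: [2.4, 89.1, 75.9]
force: [-0.3, 0.4, 0.1]
opening: 0.0875
```

Run:
```python
from h import *
from plant import *
rel(get_obs(),D(0,.08,.042))
```

```text
t 8.075 pos [0.5661 0.1231 0.065 ] F [-0.3  0.4  0.1] open 0.08746396560688949 
R
 [[ 0.004 -0.959  0.284]
 [ 0.015  0.285  0.959]
 [-1.     0.001  0.016]] 
j [  31.1   18.   -21.2   -0.8  -50.2 -137.1] tool delta mm [23.  -0.2 -0.7] turn x (down: world yaw err) -0.16 -> about tool x 0.16
```

>>> arm_command(
  commands=[8, 0, -1, 0, 100, 6, 0, 0, 0, 100, 5, 0, 0, 0, 100, 0, 0, 0, 0, 100],
)

```text
clock: 8.57
tool_pos: [0.5655, 0.1221, 0.0439]
orientation: [5.7, 89.1, 79.2]
force: [0.5, 1.1, 0.6]
opening: 0.0874
```

Run:
```python
from h import *
from plant import *
o=get_obs();rel(o,D(0,.08,.042));p=o['tool_pos']
s=snapshot('scene');x0,y0=280,170
g=cv2.resize(s['frame'][y0:y0+80,x0:x0+100],None,fx=7,fy=7,interpolation=cv2.INTER_CUBIC)
cv2.imwrite('pics/c9.png',g)
```

```text
t 8.575 pos [0.5655 0.1221 0.0439] F [0.5 1.1 0.6] open 0.0874183147408009 
R
 [[ 0.003 -0.959  0.285]
 [ 0.015  0.285  0.959]
 [-1.     0.001  0.015]] 
j [  31.1   19.4  -22.4   -0.9  -47.6 -137. ] tool delta mm [ 1.9 -0.4  0.7] turn x (down: world yaw err) -0.15 -> about tool x 0.15
```

View pics/c9.png

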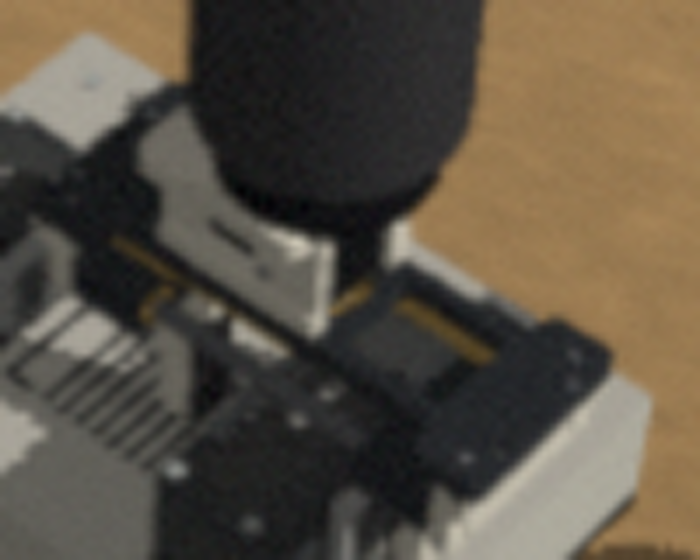

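The fingers straddle the pack: the right finger is at (175,380) beside the case, the left one at (430,530). There is no contact force. Closing now.

>>> arm_command(
  commands=[0, 0, 0, 0, 0, 0, 0, 0, 0, 0, 0, 0, 0, 0, 0, 0, 0, 0, 0, 0, 0, 0, 0, 0, 0],
)

```text
clock: 9.25
tool_pos: [0.5676, 0.1256, 0.0455]
orientation: [-4.9, 88.8, 68.6]
force: [-0.5, 7.5, -2.2]
opening: 0.0478
```

>>> arm_command(
  commands=[0, 0, 0, 0, 0, 0, 0, 0, 0, 0, 0, 0, 0, 0, 0],
)

```text
clock: 9.62
tool_pos: [0.5675, 0.1257, 0.0455]
orientation: [-4.8, 88.8, 68.7]
force: [0.7, 2.8, -0.9]
opening: 0.0482
```

>>> arm_command(
  commands=[-4, 0, 0, 0, 0, -4, 0, 0, 0, 0],
)

```text
clock: 9.88
tool_pos: [0.5666, 0.1258, 0.0522]
orientation: [0.5, 88.8, 73.9]
force: [2.2, 3.6, -9.8]
opening: 0.0478
```

>>> arm_command(
  commands=[-4, 0, 0, 0, 0, -4, 0, 0, 0, 0],
)

```text
clock: 10.12
tool_pos: [0.5665, 0.1256, 0.0602]
orientation: [1.4, 88.8, 74.9]
force: [2.2, 3.7, -9.8]
opening: 0.048
```

Pulling free at a steady 10 N or so (pack weight plus well friction), no hook resistance. Continuing straight up.

>>> arm_command(
  commands=[-8, 0, 0, 0, 0, -8, 0, 0, 0, 0, -8, 0, 0, 0, 0],
)

```text
clock: 10.5
tool_pos: [0.5663, 0.1251, 0.0853]
orientation: [1.9, 88.8, 75.4]
force: [2.5, 3.1, -9.0]
opening: 0.0482
```

Run:
```python
from h import *
from plant import *
rel(get_obs(),np.array([.5675,.1257,.18]))
```

```text
t 10.5 pos [0.5663 0.1251 0.0853] F [ 2.5  3.1 -9. ] open 0.04815956100526854 
R
 [[ 0.005 -0.959  0.285]
 [ 0.02   0.285  0.958]
 [-1.     0.001  0.021]] 
j [  31.1   16.7  -19.8   -1.   -52.6 -137.1] tool delta mm [-94.6  -0.9   2.9] turn x (down: world yaw err) -0.13 -> about tool x 0.13
```

>>> arm_command(
  commands=[-8, 0, 1, 0, 0, -8, 0, 0, 0, 0, -10, 0, 0, 0, 0, -15, 0, 0, 0, 0, -20, 0, 0, 0, 0],
)

```text
clock: 11.12
tool_pos: [0.5632, 0.122, 0.1491]
orientation: [20.7, 89.1, 94.1]
force: [0.1, 0.5, -5.8]
opening: 0.048
```

>>> arm_command(
  commands=[-20, 0, 0, 0, 0, -15, 0, 0, 0, 0, 0, 0, 0, 0, 0, 0, 0, 0, 0, 0, 0, 0, 0, 0, 0],
)

```text
clock: 11.75
tool_pos: [0.5623, 0.1207, 0.1874]
orientation: [20.6, 89.1, 94.0]
force: [-0.6, 0.5, -6.0]
opening: 0.0481
```

Run:
```python
from h import *
from plant import *
o=get_obs();rel(o,np.array([.5675,.1257,.18]))
out=[]
for n,(x0,y0) in(('scene',(250,120)),('top',(180,170))):
    s=snapshot(n)
    out.append(cv2.resize(s['frame'][y0:y0+150 if n=='scene' else y0+120,x0:x0+ (130 if n=='scene' else 150)],(390 if n=='scene' else 405,450 if n=='scene' else 324),interpolation=cv2.INTER_CUBIC))
    if n=='scene': print('foot corners at h=.128', proj(s,[D(a*.04,.08+b*.024,h) for h in(.128,) for a,b in((1,1),(1,-1),(-1,1))]), (proj(s,D(.04,.104,.128))-[x0,y0])*3)
out[1]=cv2.copyMakeBorder(out[1],0,126,0,0,0)
cv2.imwrite('pics/c10.png',np.hstack(out))
```

```text
t 11.75 pos [0.5623 0.1207 0.1874] F [-0.6  0.5 -6. ] open 0.04811624165786763 
R
 [[-0.001 -0.958  0.286]
 [ 0.016  0.286  0.958]
 [-1.     0.006  0.015]] 
j [  31.    11.4  -12.5   -0.9  -65.7 -137.3] tool delta mm [ 7.5 -3.5  6.2] turn x (down: world yaw err) -0.05 -> about tool x 0.05
foot corners at h=.128 [[321.57499329 238.98343465]
 [306.33925949 228.30125472]
 [342.70505597 219.90058411]] [[214.72497986 356.95030395]]
```

View pics/c10.png

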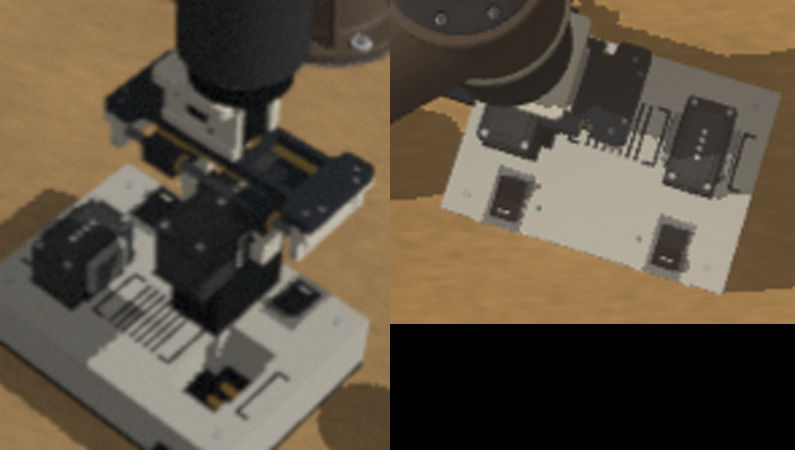

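The last picture shows the large pack hanging upright and clear, its foot near (215,330) above the empty well at (215,385). The small pack is seated. The left rocker looks level, the right one unchanged. I'll let it settle and hand in.

>>> arm_command(
  commands=[0, 0, 0, 0, 0, 0, 0, 0, 0, 0, 0, 0, 0, 0, 0, 0, 0, 0, 0, 0],
)

```text
clock: 12.35
tool_pos: [0.562, 0.1206, 0.1864]
orientation: [27.4, 89.1, 100.8]
force: [-0.3, 0.1, -7.2]
opening: 0.0481
```

Run:
```python
from plant import *
o=get_obs();print(o['tool_pos'],o['opening'],o['force'],abs(o['qvel']).max());print(close_job())
```

```text
[0.56200389 0.12059274 0.18635063] 0.048109215504069484 [-0.30880595  0.11194123 -7.19989546] 0.10412261376441836
the job is handed in; nothing more can be done
None
```

I switched off the large pack's own bay (the left one), pinched its catches, drew it straight up and handed the job in still holding it. The job took about 12 s of the 48 s allowed, and no verdict was reported.

**Rocker:** I pressed it until it hit a hard stop. It first turned at about 2.8 N, travelled 5 mm, and then took about 40 N at the stop. In the pictures it looks level and the right rocker unchanged, but I could not measure either angle directly.

**Pack:** It came out with no hook resistance, rose about 140 mm, and its foot is roughly 8 cm above the dock. It hangs upright and nearly still, with a load of 6–7 N on the wrist. In the last picture the small pack is still seated.

**Readings that disagreed:**
- **Height:** The reported tool height was about 33 mm lower than the cameras and the rocker contact showed. I used the contact as the true height.
- **Grip:** The grip opening reads 48.1 mm, where 50 mm is expected with the catches fully in. I take the catches as fully pressed because the pack came free, but I had no direct reading of them.

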